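# Flip the soap's lid shut

## Robot

A 6-joint arm with a two-finger parallel gripper is mounted at the origin on the work surface. World frame = base frame: x ahead of the robot, y to its left, z up, the work surface at z = 0. Lengths are in m, angles in degrees, forces in N, time in s.
With the tool pointing down it reaches from about 0.25 to 0.725 m from the base axis. Payload 9.7 kg.
Tool frame: the origin (TCP) lies between the finger pads; the fingertips stand 11 mm ahead of it and the grasp point (between the pads) lies 8 mm behind it; y points along the fingers, x is the direction in which the jaws open and shut, and the axes are right-handed (so a half turn about y gives the same grasp; the last joint's range is limited). The gripper opens to 85 mm and grips with 20 to 120 N. Pads are 22 mm wide; open, the fingers measure 114 mm over their backs; the gripper's body (76 mm by 85 mm) begins 54 mm behind the grasp point. The pads swing forward as they close: fully open they stand 13 mm farther back than shut.
Start: joints at [74.485, 4.979, 10.078, 95.1, 0, 90], TCP at [0.147, 0.53, 0.242] pointing down, gripper open.
Joint ranges: [-179.16, 179.16], [-48.56, 103.87], [-65.8, 70.77], [-126.05, 130.52], [-82.76, 87.17], [-180, 180]. Speed limits (degrees/s): [127.2, 127.2, 147.25, 180, 180, 180].

## Interface

Orientations are given as [roll, pitch, yaw] about the fixed x, y, z axes, in that order (R = Rz(yaw) Ry(pitch) Rx(roll)).
In Python, from workcell import bot, vision gives the robot as it stands. The module is installed in compiled form; this text tells all that it offers.
- The arm moves only by the shell command python3 -m crank 'ROWS' [OPENING] [FORCE]. ROWS is text: rows parted by semicolons, each of 6 numbers parted by spaces: the shift along the tool's x, y, z in m, then the turn, a rotation vector about the tool's x, y, z in rad. A call has 1 to 8 rows; each row is the pose to reach, as a shift and turn from the pose commanded when the call began, along the tool's axes at that moment; what a row does not reach only later rows make up. A row lasts 1/10 s, in which the tool goes at most 50 mm and 8.59 degrees, less where a joint would pass 70% of its speed; a pose out of reach is approached as far as the arm can. A call with a gripper value outside its range is refused whole. OPENING is the gripper's target within -1 to 1 (shut at 1, half-way at 0, fully open at -1), set as the call begins (- or left out, the last holds). The fingers move at their own pace and stop on an object; FORCE is the grip in N (left out, the last holds). Time passes only in rows, so rows that repeat a pose let the fingers close. It gives the time, the measured TCP pose, the force and the opening at its end, in the units of the state.
- bot.get_obs(): the state, without advancing time (a new reading comes with each control period).
- vision.camera(name): name is "scene" or "top"; returns the picture (420x560x3 uint8, red, green, blue); there is no depth.
- vision.get_calibration(name): a dict with "fx", "fy", "cx", "cy" (pixels), "rvec" (rotation vector, rad) and "tvec" (3), from world to camera coordinates, as OpenCV has them. Camera axes: x right, y down, z forward; pixel columns grow to the right and rows downward; lengths in m; the calibration is good to about 2 mm. A picture is of the moment at which its call begins. get_calibration takes no time and is no camera call.
- bot.job_done(): hands the job in, once; it reports no verdict.
The state is a dict: "time": time; "q": joint angles; "qd": joint speeds; "joint_efforts": joint torques, N m; "ee_pos": TCP position; "tcp_rot": TCP orientation; "wrist_force": force on the tool from outside, world axes, zero at the start; "torque": the same for the moment, N m; "opening": finger opening in m.
Only numpy, scipy, OpenCV 4.12 (cv2) and the standard library are available. Lean on these libraries where they do the work, as an engineer would, in place of code of your own. Each camera call takes 0.05 s, during which the arm holds its last target. There are 200 camera calls.

## Task

Two matching soap dishes stand with their ridged lids tipped back: with closed fingertips, push over the lid of the dish that has the soap in it and press it fully shut, then move clear. Grasp and lift nothing, do not ram the lid or shove or tip the dish along the way, and leave the empty dish with its lid open to dry and everything else on the ledge where it is.

Things in the scene. Friction and masses are not known exactly. Their poses are not given: they have to be found in the camera images.
- full_dish: the soap dish that holds the bar of soap: a loose white ceramic dish of about 0.55 kg, 104 mm (its x) by 110 mm (its y), rim 34 mm high, walls 7 mm, standing on the ledge; origin at the centre of its underside, z up; the hinge pin of its lid runs along its y, 56 mm from the origin on its -x side (towards the robot, turned up to 69 degrees), 36 mm above the ledge
- full_lid (a joint): hinge of the flip-top lid of the soap dish that holds the bar of soap, rad: 0 = shut (flat on the rim), pi/2 = upright, beyond that it leans back towards the dish's -x; stop at 2.0. The hinge is stiff: the lid stays where it is left and takes about 1 N at its free edge to move (friction 0.06 N m).
- full_hinge (a point): middle of that lid's hinge pin; turns with the lid: its x runs from the pin to the free edge, its z out of the outer, ridged face (up when shut)
- full_edge (a point): middle of that lid's free edge, 106 mm from the pin; same axes. The lid is a grey plastic plate 106 mm wide; its outer face (upper when shut) lies 4 mm off the plane through the pin, its ridges 6 mm; shut, the ridge tops are 42 mm above the ledge
- empty_dish: the empty soap dish, of the same make: a loose white ceramic dish of about 0.55 kg, 104 mm (its x) by 110 mm (its y), rim 34 mm high, walls 7 mm, standing on the ledge; origin at the centre of its underside, z up; the hinge pin of its lid runs along its y, 56 mm from the origin on its -x side (towards the robot, turned up to 69 degrees), 36 mm above the ledge
- empty_lid (a joint): hinge of the flip-top lid of the empty soap dish, of the same make, rad: 0 = shut (flat on the rim), pi/2 = upright, beyond that it leans back towards the dish's -x; stop at 2.0. The hinge is stiff: the lid stays where it is left and takes about 1 N at its free edge to move (friction 0.06 N m).
- empty_hinge (a point): middle of that lid's hinge pin; turns with the lid: its x runs from the pin to the free edge, its z out of the outer, ridged face (up when shut)
- empty_edge (a point): middle of that lid's free edge, 106 mm from the pin; same axes. The lid is a grey plastic plate 106 mm wide; its outer face (upper when shut) lies 4 mm off the plane through the pin, its ridges 6 mm; shut, the ridge tops are 42 mm above the ledge
- soap: plain bar of soap 52 x 70 x 22 mm, loose in the dish, its top below the rim; origin at the centre of its underside
- tumbler: blue plastic tumbler (74 mm across, 100 mm high, about 180 mm high with the two toothbrushes standing fixed in it); origin at the centre of its underside; loose bystander
- comb: green plastic comb, 170 x 30 x 4 mm, lying flat along its x; origin at the centre of its underside; loose bystander
- tongue_cleaner: narrow stainless loop of a tongue cleaner, about 125 mm along its y, 42 mm wide, 6 mm high, lying flat; origin near its centre, on the ledge; loose bystander
- toothpaste: closed white toothpaste tube, about 140 mm along its y, 50 mm wide, 26 mm high; origin near its centre, on the ledge; loose bystander
- lotion: upright travel-size lotion bottle, 44 mm across, 90 mm high; origin at the centre of its underside; loose bystander
- cream_jar: small cream jar, 64 mm across, 50 mm high; origin at the centre of its underside; loose bystander
Things that resemble listed ones, but are neither listed nor needed, are in the scene too. What is shaped like the full_dish but orange or purple is not meant.

How it is judged (in metres and radians):
At the end, for the whole second after the job is handed in: the lid of the dish with the soap is within 0.05 rad of shut, that dish stands level at rest within 30 mm of where it was with the soap in it, and the empty dish's lid is still open beyond 1.3 rad (value of joint full_lid below 0.05 rad and value of joint empty_lid above 1.3 rad and distance of full_dish from where it was at the start of the episode below 0.03 m and angle between full_dish's own z axis and vertical below 0.05 rad and linear speed of full_dish below 0.02 m/s and horizontal distance between soap and full_dish below 0.04 m and z of soap in the frame of full_dish below 0.016 m); the robot touches nothing.
It fails at once if the empty dish or its lid is shifted by more than 15 mm (distance of any of empty_edge, empty_dish from where it was at the start of the episode above 0.015 m).
It fails at once if the dish with the soap is shoved more than 30 mm, lifted 10 mm or tipped 0.2 rad (distance of full_dish from where it was at the start of the episode above 0.03 m or height (world z) of full_dish above 0.01 m or angle between full_dish's own z axis and vertical above 0.2 rad).
It fails at once if the soap is lifted out of its dish (z of soap in the frame of full_dish above 0.022 m).
It fails at once if the lid or dish is rammed (more than 60 N from the fingers) (contact force between the fingers and full_dish above 60 N).
It fails at once if another thing on the ledge is shifted or lifted by more than 20 mm or tipped over (distance of any of tumbler, comb, tongue_cleaner, toothpaste, lotion, cream_jar from where it was at the start of the episode above 0.02 m or angle between any of tumbler, comb, tongue_cleaner, toothpaste, lotion, cream_jar's own z axis and vertical above 0.5 rad).
It also fails if it takes over 35 s, if anything falls off the work surface, if the arm or the gripper's body presses on something with over 40 N, if the wrist force passes 120 N, or if a joint passes its speed limit or range.

## Working session

There is one attempt and no reset: what is moved stays moved. The work goes in short steps, Python scripts to look and compute and a shell command to move; the robot and the scene stay as the last step left them, time stands still between calls to the robot, and variables do not carry over. Pictures are saved under pics/ and viewed, about 8 in all and at most 12, crops included, and the job is handed in when it is done.

```bash
mkdir -p pics
python3 - <<'E'
from workcell import bot, vision
import cv2, numpy as np
for n in ("scene","top"):
    im=vision.camera(n); cv2.imwrite(f"pics/{n}0.png",cv2.resize(im[:,:,::-1],(800,600),interpolation=cv2.INTER_CUBIC))
    c=vision.get_calibration(n); R=cv2.Rodrigues(np.array(c["rvec"],float))[0]; print(n,c, "pos",-R.T@np.array(c["tvec"]).ravel())
print(bot.get_obs())
E
```

```text
scene {'fx': 432.4854380182442, 'fy': 432.4854380182442, 'cx': 280.27793551340676, 'cy': 209.99790658937218, 'rvec': array([ 1.76426092,  1.43350088, -0.78342402]), 'tvec': array([-0.12308341, -0.26289347,  1.6097913 ])} pos [ 1.48170897 -0.16109847  0.67400026]
top {'fx': 385.32708919215355, 'fy': 385.32708919215355, 'cx': 285.07630478834386, 'cy': 199.99457112636887, 'rvec': array([ 2.10820346, -2.14658825,  0.20997647]), 'tvec': array([0.02118376, 0.5702358 , 1.18052645])} pos [0.34090554 0.02468231 1.26587302]
{'time': 0.1, 'q': array([ 7.44836609e+01,  5.00710364e+00,  1.00407963e+01,  9.50998599e+01,
       -1.77028828e-03,  8.99993613e+01]), 'qd': array([-0.07399486,  0.03432496,  0.09976512,  0.06630087, -0.08505858,
       -0.02556128]), 'joint_efforts': array([-4.46418117e-04, -5.21563125e+01,  4.65654302e+01,  1.58645154e-02,
        2.72455935e-05,  1.79082588e-05]), 'ee_pos': array([0.1470908 , 0.52977391, 0.24167821]), 'tcp_rot': array([-9.00017696e+01,  6.61672049e-02,  7.44842996e+01]), 'wrist_force': array([ 0.42201813, -0.93430922, -0.77567748]), 'torque': array([-0.00822458,  0.0053539 , -0.01021351]), 'opening': 0.08555244753921246}
```

View pics/scene0.png

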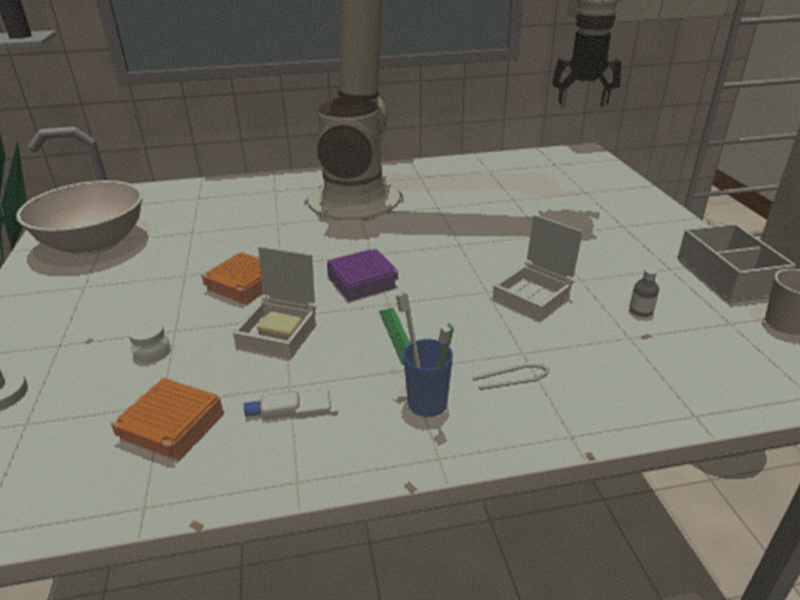

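View pics/top0.png

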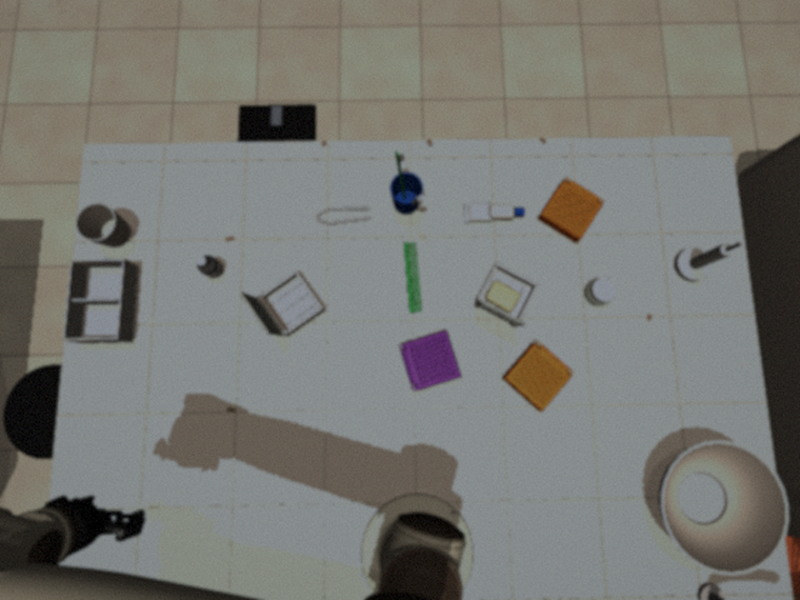

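Candidates: the dish with yellow soap at scene (276,325) / top (505,293); the empty dish at scene (535,290) / top (290,303); orange boxes at scene (238,277) and (168,415), and a purple one at (363,273), which are not meant. I choose the one with soap and check it in a close crop.

Run:
```python
import cv2, numpy as np
from workcell import vision
s=vision.camera("scene")[:,:,::-1]; t=vision.camera("top")[:,:,::-1]
# scene crop x155-235,y165-255 ; top crop x325-385,y175-235
a=cv2.resize(s[165:255,155:235],None,fx=6,fy=6,interpolation=cv2.INTER_CUBIC)
b=cv2.resize(t[178:232,325:379],None,fx=7,fy=7,interpolation=cv2.INTER_CUBIC)
o=np.zeros((600,800,3),np.uint8); 
a=a[:540]; b=b[:378,:314+0] if False else cv2.resize(b,(318,318)); o[:540,:480]=a; o[:318,482:800]=b
cv2.imwrite("pics/crop1.png",cv2.convertScaleAbs(o,alpha=1.3))
```

```text
(no output)
```

View pics/crop1.png

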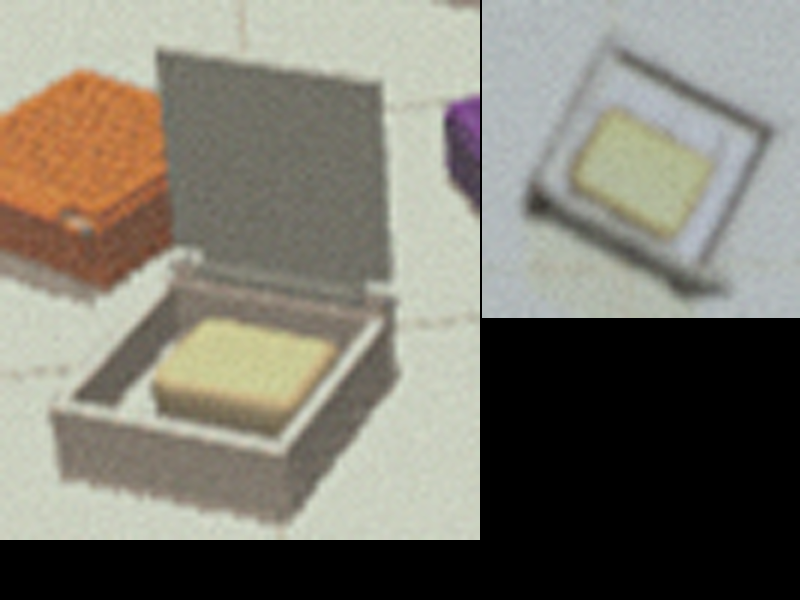

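The crop shows the soap in the open dish at scene (200,225) native, with its lid upright behind it. Next I fit the pose to the corner clicks.

```bash
cat > h.py <<'E'
import cv2, numpy as np
from workcell import vision
C={n:vision.get_calibration(n) for n in("scene","top")}
def proj(n,P):
    c=C[n];K=np.array([[c["fx"],0,c["cx"]],[0,c["fy"],c["cy"]],[0,0,1]])
    return cv2.projectPoints(np.asarray(P,float).reshape(-1,3),np.asarray(c["rvec"]),np.asarray(c["tvec"]),K,None)[0].reshape(-1,2)
def world(p,P):
    x,y,a=p[:3];c,s=np.cos(a),np.sin(a);P=np.asarray(P,float)
    return P@np.array([[c,s,0],[-s,c,0],[0,0,1]])+[x,y,0]
def lid(t,r,y,off=0): # point on lid in dish frame
    return [-.056+r*np.cos(t)-off*np.sin(t), y, .036+r*np.sin(t)+off*np.cos(t)]
DISH=[[.052,-.055,.034],[.052,.055,.034],[.052,-.055,0],[.052,.055,0],[-.052,.055,0]]
E
python3 - <<'E'
from h import *
from scipy.optimize import least_squares
sc=(np.array([[52,408],[288,450],[60,478],[290,522],[398,375],[158,50],[381,83]])+.5)/6-.5+[155,165]
tp=(np.array([[612,45],[772,128]])-[482,0]+.5)/5.889-.5+[325,178]
def f(p):
    t=p[3]
    S=world(p,DISH+[lid(t,.106,-.053,.002),lid(t,.106,.053,.002)])
    T=world(p,[DISH[1],DISH[0]])
    return np.r_[(proj("scene",S)-sc).ravel(),(proj("top",T)-tp).ravel()]
for t0 in(1.4,1.8):
    r=least_squares(f,[.45,-.1,0,t0],loss="soft_l1");print(r.x,np.degrees(r.x[2]),r.cost);print(f(r.x).reshape(-1,2).round(1).tolist())
p=r.x;t=p[3]
print("hinge",world(p,[lid(t,0,0)]),"edge",world(p,[lid(t,.106,0)]))
np.save("p.npy",p)
o=cv2.resize(vision.camera("top")[178:232,325:379,::-1],None,fx=10,fy=10,interpolation=cv2.INTER_CUBIC)
o2=cv2.resize(vision.camera("scene")[165:255,150:195+45,::-1],(540,540))[:, :260] if False else None
W=world(p,[[.052,.055,.034],[.052,-.055,.034],[-.052,-.055,.034],[-.052,.055,.034],lid(t,.106,.053,.004),lid(t,.106,-.053,.004),lid(t,0,-.053),lid(t,0,.053)])
q=((proj("top",W)-[325,178]+.5)*10).astype(int)
cv2.polylines(o,[q[:4]],True,(0,0,255),1);cv2.polylines(o,[q[4:]],True,(255,0,0),1)
cv2.imwrite("pics/fit.png",o)
E
```

```text
[ 0.55535383 -0.21444815 -0.51797242  1.63685313] -29.677633527807906 6.09409127087531
[[-0.6, -0.6], [-0.2, 0.4], [0.3, -1.5], [1.1, -0.7], [0.8, 0.1], [-0.5, -0.5], [-0.0, -0.1], [-0.1, -2.3], [2.8, -0.6]]
[ 0.55535383 -0.21444815 -0.51797241  1.63685314] -29.67763308688712 6.094091270875098
[[-0.6, -0.6], [-0.2, 0.4], [0.3, -1.5], [1.1, -0.7], [0.8, 0.1], [-0.5, -0.5], [-0.0, -0.1], [-0.1, -2.3], [2.8, -0.6]]
hinge [[ 0.50669963 -0.18672146  0.036     ]] edge [[ 0.50062053 -0.18325714  0.14176882]]
```

View pics/fit.png

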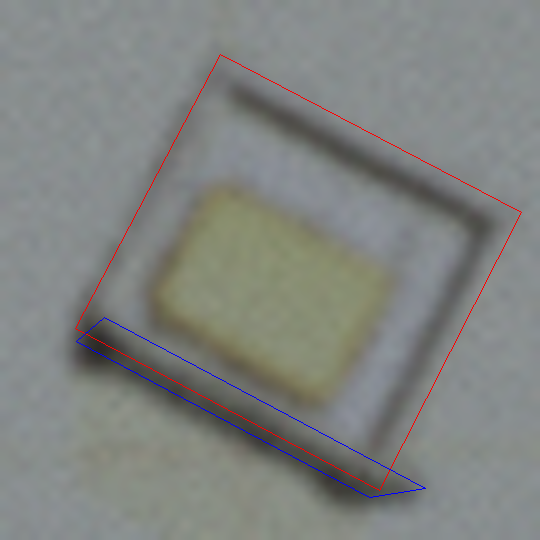

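The overlay fits within a few mm. The dish is at about (0.555, -0.214) with yaw -30°, and the lid is at about 1.64 rad. I close the gripper and travel with yaw going to -30°, so that the tool axes match the dish axes.

```bash
python3 -m crank '-.016 0 -.013 0 .05 0; -.047 0 -.038 0 .15 0; -.078 0 -.063 0 .245 0; -.113 0 -.091 0 .355 0; -.148 0 -.119 0 .465 0; -.183 0 -.148 0 .575 0; -.218 0 -.176 0 .685 0; -.253 0 -.204 0 .795 0' 1 20
python3 - <<'E'
from workcell import bot
import numpy as np
o=bot.get_obs();y=np.radians(o["tcp_rot"][2]);d=np.array([.442,-.150])-o["ee_pos"][:2]
print(o["tcp_rot"],"tool dx,dz",d@[np.cos(y),np.sin(y)],d@[-np.sin(y),np.cos(y)],"turn y",y+np.radians(29.7))
E
```

```text
time: 1.05
ee_pos: [0.2762, 0.23, 0.2423]
tcp_rot: [-90.0, -0.0, 28.7]
wrist_force: [0.9, -0.6, 0.7]
opening: -0.0002
[-8.99984985e+01 -3.75987284e-02  2.87131652e+01] tool dx,dz -0.0371142850401322 -0.4129144233031046 turn y 1.0195020596648572
```

```bash
python3 -m crank '-.004 0 -.045 0 .12 0; -.008 0 -.09 0 .24 0; -.012 0 -.135 0 .36 0; -.016 0 -.18 0 .48 0; -.021 0 -.23 0 .6 0; -.025 0 -.28 0 .72 0; -.029 0 -.325 0 .84 0; -.033 0 -.365 0 .95 0'
python3 - <<'E'
from workcell import bot
import numpy as np
o=bot.get_obs();y=np.radians(o["tcp_rot"][2]);d=np.array([.442,-.150])-o["ee_pos"][:2]
print(o["tcp_rot"],"tool dx,dz",d@[np.cos(y),np.sin(y)],d@[-np.sin(y),np.cos(y)],"turn y",y+np.radians(29.7))
E
```

```text
time: 1.85
ee_pos: [0.4241, -0.1063, 0.2422]
tcp_rot: [-90.0, -0.0, -25.8]
wrist_force: [0.1, 1.6, -0.2]
opening: -0.0001
[-8.99967273e+01 -2.31059110e-02 -2.58493607e+01] tool dx,dz 0.03517317847675078 -0.031560766621957545 turn y 0.06720633393246239
```

```bash
python3 -m crank '.018 0 -.016 0 .035 0; .035 0 -.032 0 .067 0; .035 .02 -.032 0 .067 0; .035 .05 -.032 0 .067 0; .035 .08 -.032 0 .067 0; .035 .105 -.032 0 .067 0; .035 .117 -.032 0 .067 0; .035 .117 -.032 0 .067 0'
python3 - <<'E'
from h import *
from workcell import bot
o=bot.get_obs();p=np.load("p.npy");x=np.array(o["ee_pos"])-[p[0],p[1],0];c,s=np.cos(p[2]),np.sin(p[2])
print(o["tcp_rot"],"tcp in dish",c*x[0]+s*x[1],-s*x[0]+c*x[1],x[2],o["wrist_force"])
a=cv2.resize(vision.camera("scene")[120:260,150:290,::-1],(560,560),interpolation=cv2.INTER_CUBIC)
b=cv2.resize(vision.camera("top")[170:250,320:380,::-1],(240,320),interpolation=cv2.INTER_CUBIC)
im=np.zeros((560,800,3),np.uint8);im[:,:560]=a;im[:320,560:]=b
cv2.imwrite("pics/pre.png",cv2.convertScaleAbs(im,alpha=1.3))
E
```

```text
time: 2.65
ee_pos: [0.4408, -0.1475, 0.124]
tcp_rot: [-90.0, 0.1, -29.3]
wrist_force: [1.0, -0.2, 0.8]
opening: -0.0002
[-90.02680153   0.13797977 -29.3328832 ] tcp in dish -0.1327169524793078 0.0014539923605277547 0.12400856964112074 [ 1.02214763 -0.23498551  0.82935798]
```

View pics/pre.png

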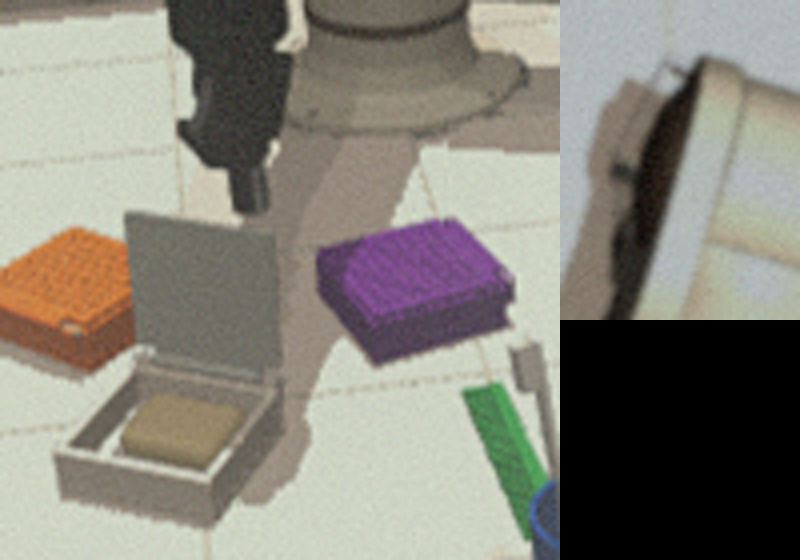

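The closed fingertips stand behind the lid, at (250,210) in the crop, and the shift to the right of the lid centre matches the perspective. I approach in +x and watch the force.

```bash
python3 -m crank '.012 0 -.001 0 0 0; .024 0 -.001 0 0 0; .034 0 -.001 0 0 0; .04 0 -.001 0 0 0; .045 0 -.001 0 0 0; .05 0 -.001 0 0 0; .055 0 -.001 0 0 0; .06 0 -.001 0 0 0'
```

```text
time: 3.55
ee_pos: [0.4936, -0.1781, 0.1254]
tcp_rot: [-90.0, 0.0, -29.3]
wrist_force: [-1.1, 0.0, 0.9]
opening: -0.0001
```

```bash
python3 -m crank '.006 0 0 0 0 0; .012 0 0 0 0 0; .018 0 0 0 0 0; .023 .001 0 0 0 0; .028 .002 0 0 0 0; .033 .004 0 0 0 0; .038 .006 0 0 0 0; .043 .009 0 0 0 0'
python3 - <<'E'
from h import *
a=cv2.resize(vision.camera("scene")[120:260,150:290,::-1],(560,560),interpolation=cv2.INTER_CUBIC)
cv2.imwrite("pics/mid.png",cv2.convertScaleAbs(a,alpha=1.3))
E
```

```text
time: 4.35
ee_pos: [0.5315, -0.1994, 0.1165]
tcp_rot: [-90.0, -0.1, -29.3]
wrist_force: [0.8, -0.3, 3.0]
opening: 0.0004
```

View pics/mid.png

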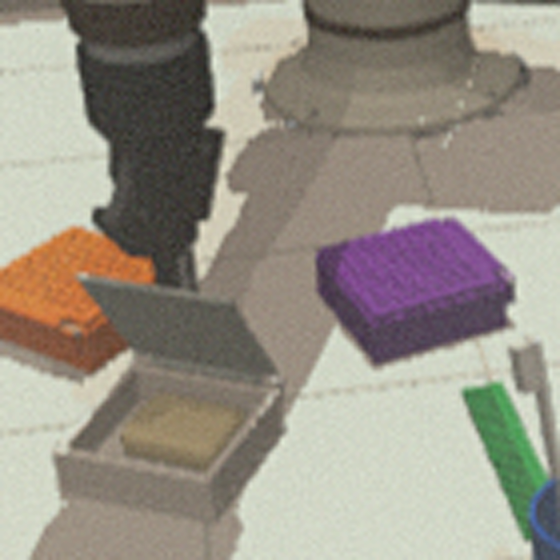

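The lid swings over, at about 0.95 rad, and the dish has not moved. I continue along the arc.

```bash
python3 -m crank '.005 .003 0 0 0 0; .010 .007 0 0 0 0; .015 .011 0 0 0 0; .020 .016 0 0 0 0; .024 .021 0 0 0 0; .028 .026 0 0 0 0; .031 .032 0 0 0 0; .034 .038 0 0 0 0'; python3 -m crank '.002 .005 0 0 0 0; .003 .01 0 0 0 0; .004 .014 0 0 0 0; .005 .018 0 0 0 0; .005 .020 0 0 0 0; .005 .022 0 0 0 0; .005 .024 0 0 0 0; .005 .024 0 0 0 0'
```

```text
time: 5.2
ee_pos: [0.5603, -0.2157, 0.0773]
tcp_rot: [-90.0, 0.1, -29.3]
wrist_force: [-0.9, 0.5, 0.1]
opening: 0.0001
time: 6.0
ee_pos: [0.5648, -0.2182, 0.0541]
tcp_rot: [-90.0, 0.0, -29.3]
wrist_force: [-0.9, -0.6, -0.1]
opening: 0.0
```

```bash
python3 -m crank '0 .001 0 0 0 0; 0 .002 0 0 0 0; 0 .002 0 0 0 0'; python3 -m crank '0 .001 0 0 0 0; 0 .001 0 0 0 0'
```

```text
time: 6.3
ee_pos: [0.565, -0.2183, 0.0529]
tcp_rot: [-90.0, -0.0, -29.3]
wrist_force: [-1.1, 0.6, 3.8]
opening: -0.0
time: 6.5
ee_pos: [0.5651, -0.2183, 0.0527]
tcp_rot: [-90.0, -0.1, -29.3]
wrist_force: [-3.5, 1.4, 9.3]
opening: -0.0002
```

```bash
python3 -m crank '0 .001 0 0 0 0; 0 .002 0 0 0 0; 0 .002 0 0 0 0; 0 .002 0 0 0 0'; python3 -m crank '0 -.005 0 0 0 0; 0 -.02 0 0 0 0; 0 -.05 0 0 0 0; -.01 -.09 0 0 0 0; -.04 -.13 0 0 0 0; -.08 -.16 0 0 0 0; -.12 -.17 0 0 0 0; -.16 -.17 0 0 0 0'; python3 -m crank '-.04 0 .04 0 0 0; -.07 0 .07 0 0 0; -.1 0 .1 0 0 0; -.1 0 .14 0 0 0; -.1 0 .17 0 0 0; -.1 0 .17 0 0 0'
python3 - <<'E'
from h import *
s=vision.camera("scene")[:,:,::-1]; t=vision.camera("top")[:,:,::-1]
p=np.load("p.npy")
q=world(p,[[.05,-.053,.042],[.05,.053,.042],[-.056,.053,.042],[-.056,-.053,.042]])
a=cv2.resize(s[170:260,140:240],(800,720),interpolation=cv2.INTER_CUBIC)[:, :]
a=cv2.resize(a,(560,504))
cv2.polylines(a,[((proj("scene",q)-[140,170]+.5)*5.6).astype(int)],True,(0,0,255),1)
b=cv2.resize(t[178:232,325:379],(240,240),interpolation=cv2.INTER_CUBIC)
cv2.polylines(b,[((proj("top",q)-[325,178]+.5)*240/54).astype(int)],True,(0,0,255),1)
c=cv2.resize(t,(240,180))
im=np.zeros((504,800,3),np.uint8);im[:,:560]=a;im[:240,560:]=b;im[250:430,560:]=c
cv2.imwrite("pics/end.png",cv2.convertScaleAbs(im,alpha=1.3))
E
```

```text
time: 6.9
ee_pos: [0.5651, -0.2183, 0.0523]
tcp_rot: [-90.0, -0.1, -29.3]
wrist_force: [-7.2, 3.4, 21.2]
opening: -0.0002
time: 7.7
ee_pos: [0.4247, -0.1394, 0.2219]
tcp_rot: [-90.0, -0.2, -29.3]
wrist_force: [0.7, 0.2, 1.0]
opening: -0.0001
time: 8.3
ee_pos: [0.4223, 0.0599, 0.2196]
tcp_rot: [-90.0, -0.0, -29.1]
wrist_force: [0.8, -0.3, -0.1]
opening: 0.0003
```

View pics/end.png

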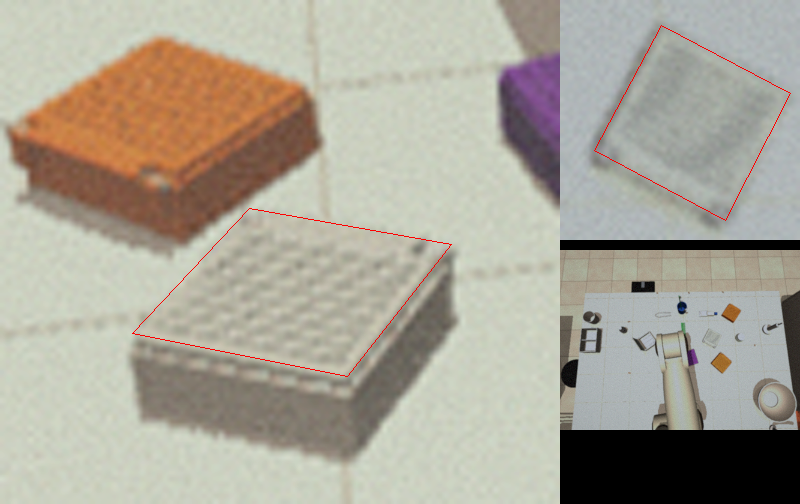

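The lid lies flat on its rim, and the dish outline is where it was fitted. The arm is clear at z = 0.22 with no load, and the empty dish is still open at its original place in the top view. Handing in.

```bash
python3 -c "
from workcell import bot
print(bot.job_done())"
```

```text
the job is handed in; nothing more can be done
None
```

I pushed over the lid of the dish with the soap using closed fingertips, pressed it shut, backed off and handed the job in at about 8.4 s. No verdict was reported.

- **Lid shut:** the fingertips stopped about 41–42 mm above the ledge, against the 42 mm given for the ridge tops. The press took about 21 N downward, with roughly 8 N sideways. The last picture shows the lid flat on its rim.
- **Dish position:** the outline predicted from the starting pose still matches to about 1.5 pixels in the scene view (roughly 4 mm), so the dish hardly moved.
- **Other things on the ledge:** the empty dish still looks open and in place, but I judged it only from a small top view and did not measure its lid angle. Nearby things look undisturbed, though the arm hid part of the comb and the purple box in that view.
- **Arm:** it ended clear, at z = 0.22 with about 1 N on the wrist, which is the same as its no-load reading.

No check failed. The starting pose was rough in one place: two top-view corner clicks were off by 2–3 pixels, because the white rim blends into the ledge there.

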